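# Stack the drained vial crate on the full one, turned end for end

### The job

Take the empty vial crate off the sloped drain stand and stack it upright on top of the crate full of vials: it must be turned end for end, its end tab opposite to the full crate's end tab, so that it stands on the lugs inside the full crate's rim and does not sink down into it. Set it down gently, do not let it drop; leave the full crate where it stands on the bench, do not disturb the bottle, the tube rack and the tip box, and let go of the crate.

Things in the scene. Friction and masses are not known exactly. Their poses are not given: they have to be found in the camera images.
- empty_center (a point): Centre of the empty crate, 30 mm above its underside: open white plastic stack-nest crate, 60 mm high, 0.11 to 0.23 kg. x along its length to the end with the tab, y across, z out of its open top. Rim 152 (x) by 62 mm (y) outside; the top 18 mm of the walls is an upright band 3 mm thick, to grip across the 62 mm at mid-length; below, the walls taper to an underside of 134 x 44 mm.
- empty_tab (a point): End tab of the empty crate: lip 14 x 36 x 5 mm out of one short end just below the rim, 82 mm along crate x from the crate's middle and 56.5 mm above its underside.
- empty_crate: The empty crate; origin at the centre of its underside, axes as empty_center. At the start it rests on the sloped stand, so its z axis leans 30 degrees from vertical to the stand's low side; its length runs up the slope, tab end uppermost, so its tab points roughly the same way as the full crate's.
- full_crate: The full crate, shaped like the empty one, level and loose on the bench, 0.6 kg, with five blue-capped vials 36 mm high in it. Origin at the centre of its underside, x to its tab, z up. Inside the rim four lugs, 12 mm long in x, at x = +52 and -28 mm on both sides, reach to 13 mm from the middle line; tops 52 mm above the underside, 8 mm below the rim.
- full_tab (a point): End tab of the full crate, as on the empty one. Each crate has slots 20 mm long, 42 mm high under its lugs, cut through side wall and floor edge: set the same way round, the upper crate's slots pass the lugs and it sinks in; turned 180 degrees its floor rests on the lugs, underside 52 mm above the lower underside, with 6 mm play to the rim.
- stand: Fixed sloped steel drain stand: plate 160 mm up the slope by 170 mm wide (y), at 30 degrees, low edge with a 12 mm stop lip on its -x side, plate middle 58 mm above the bench. Origin on the bench under the plate's middle, z up.
- reagent: Bystander: capped bottle, 56 mm diameter, 120 mm high; origin at the centre of its underside.
- tube_rack: Bystander: blue tube rack 70 x 150 x 50 mm; origin at the centre of its underside.
- tip_box: Bystander: pipette tip box 80 x 120 x 57 mm; origin at the centre of its underside.
There are look-alikes about, which are no part of the job. Leave any yellow look-alike of the full_crate alone.

How it is judged (in metres and radians):
At the end, for the whole second after the job is handed in: The empty crate stands released and at rest on the full crate's lugs: centre 77.5-87.5 mm above the full crate's underside, within 9 mm of its middle in x and y, tabs opposite, z axes within 0.07 rad; the full crate at rest, level (0.06 rad), within 50 mm of its start (z of empty_center in the frame of full_crate between 0.0775 and 0.0875 m and x of empty_center in the frame of full_crate between -0.009 and 0.009 m and y of empty_center in the frame of full_crate between -0.009 and 0.009 m and x of empty_tab in the frame of full_crate below -0.065 m and angle between the z axis of empty_center and the z axis of full_crate, either way round below 0.07 rad and angle between full_crate's own z axis and vertical below 0.06 rad and linear speed of each of empty_crate, full_crate below 0.02 m/s and distance of full_crate from where it was at the start of the episode below 0.05 m); the robot touches nothing.
It fails at once if the empty crate is dropped onto the full one (falling free faster than 0.45 m/s above it) (horizontal distance between empty_center and full_crate below 0.06 m and contact force between the fingers and empty_crate below 0.1 N and linear speed of empty_crate above 0.45 m/s).
It fails at once if the bottle is disturbed (moved over 30 mm) (distance of reagent from where it was at the start of the episode above 0.03 m).
It fails at once if the tube rack is disturbed (moved over 30 mm) (distance of tube_rack from where it was at the start of the episode above 0.03 m).
It fails at once if the tip box is disturbed (moved over 30 mm) (distance of tip_box from where it was at the start of the episode above 0.03 m).
It also fails if it takes over 43 s, if anything falls off the work surface, if the arm or the gripper's body presses on something with over 40 N, if the wrist force passes 120 N, or if a joint passes its speed limit or range.

### The arm

A 6-joint arm with a two-finger parallel gripper is mounted at the origin on the work surface. World frame = base frame: x ahead of the robot, y to its left, z up, the work surface at z = 0. Lengths are in mm, angles in rad, forces in N, time in s.
With the tool pointing down it reaches from about 325 to 900 mm from the base axis. Payload 3.5 kg.
Tool frame: the origin (TCP) lies midway between the tips of the shut fingers; the grasp point (between the pads) lies r.grasp_offset behind it (r.grasp_offset is the distance from the TCP to the grasp point, in mm); z points along the fingers, x is the direction in which the jaws open and shut, and the axes are right-handed (so a half turn about z gives the same grasp; the last joint's range is limited). The gripper opens to 85 mm and grips with 20 to 120 N. Pads are 22 mm wide; open, the fingers measure 114 mm over their backs; the gripper's body (76 mm by 85 mm) begins 54 mm behind the grasp point. The pads swing forward as they close: fully open they stand 13 mm farther back than shut.
Start: joints at [-1.337, 0.276, -0.026, 1.268, 0, 1.467], TCP at [206.531, -589.887, 231.313] pointing down, gripper open.
Joint ranges: [-3.12, 3.12], [-0.85, 1.88], [-1.08, 1.24], [-1.95, 2.15], [-1.57, 1.53], [-3.14, 3.14]. Speed limits (rad/s): [2.57, 2.57, 3.14, 3.14, 3.14, 3.14].

### API

Orientations are given as a unit quaternion [x, y, z, w].
In Python, from cell import r gives the robot as it stands. The module is installed in compiled form; this text tells all that it offers.
- The arm moves only by the shell command python3 -m crank 'ROWS' [FORCE]. ROWS is JSON, a list of rows, each a list of 5 numbers: the shift along the tool's x, y, z in m, then the turn about the tool's z in degrees, then the opening, from 0 (shut) to 1 (fully open). In form: [[dx, dy, dz, roll, hand], ...]. A call has 1 to 20 rows; each row shifts and turns the commanded pose from where the row before left it, along the tool's axes as they then stand; what a row does not reach is not made up. A row lasts 1/12 s, in which the tool goes at most 41.7 mm and 7.16 degrees, less where a joint would pass 70% of its speed; a pose out of reach is approached as far as the arm can. A call with a gripper value outside its range is refused whole. The fingers move at their own pace and stop on an object; FORCE is the grip in N (left out, the last holds). Time passes only in rows, so rows that do not move let the fingers close. It gives the time, the measured TCP pose, the force and the opening at its end, in the units of the state.
- r.state(): the state, without advancing time (a new reading comes with each control period).
- r.camera(name): name is "scene" or "top"; returns a dict with "pixels" (420x560x3 uint8, red, green, blue), "fx", "fy", "cx", "cy" (pixels), "k1" (the pictures are not rectified: a ray, as slopes to the right and down, at radius r is drawn at 1 + k1 r^2 times it, then the intrinsics apply), "R" (3x3) and "t" (3): a world point X has camera coordinates R X + t. Camera axes: x right, y down, z forward; pixel columns grow to the right and rows downward; lengths in mm; the calibration is good to about 2 mm. A picture is of the moment at which its call begins. There is no depth.
- r.job_done(): hands the job in, once; it reports no verdict.
The state is a dict: "time_s": time; "qpos": joint angles; "qvel": joint speeds; "effort": joint torques, N m; "tool_pos": TCP position; "orientation": TCP orientation; "ft_force": force on the tool from outside, world axes, zero at the start; "torque": the same for the moment, N m; "finger_gap": opening from 0.0 (shut) to 1.0 (fully open).
Only numpy, scipy, OpenCV 4.12 (cv2) and the standard library are available. Lean on these libraries where they do the work, as an engineer would, in place of code of your own. Each camera call takes 0.05 s, during which the arm holds its last target. There are 200 camera calls.

## Working session

There is one attempt and no reset: what is moved stays moved. The work goes in short steps, Python scripts to look and compute and a shell command to move; the robot and the scene stay as the last step left them, time stands still between calls to the robot, and variables do not carry over. Pictures are saved under pics/ and viewed, about 8 in all and at most 12, crops included, and the job is handed in when it is done.

```bash
mkdir -p pics; cat > h.py <<'E'
import numpy as np,cv2
from cell import r
from scipy.spatial.transform import Rotation as Ro
def ray(c,u,v):
    x,y=(u-c['cx'])/c['fx'],(v-c['cy'])/c['fy']; a,b=x,y
    for _ in range(20):
        k=1+c['k1']*(a*a+b*b); a,b=x/k,y/k
    R=np.array(c['R']);t=np.array(c['t'])
    return -R.T@t, R.T@np.array([a,b,1.])
def onz(c,u,v,z):
    o,d=ray(c,u,v); return o+d*(z-o[2])/d[2]
def proj(c,X):
    p=np.array(c['R'])@np.array(X,float)+np.array(c['t']); a,b=p[:2]/p[2]; k=1+c['k1']*(a*a+b*b)
    return np.array([c['fx']*a*k+c['cx'],c['fy']*b*k+c['cy']])
def two(c1,p1,c2,p2):
    o1,d1=ray(c1,*p1);o2,d2=ray(c2,*p2)
    s=np.linalg.lstsq(np.c_[d1,-d2],o2-o1,rcond=None)[0]
    a,b=o1+s[0]*d1,o2+s[1]*d2
    return (a+b)/2,np.linalg.norm(a-b)
def save(n,p): cv2.imwrite('pics/'+n,cv2.cvtColor(p,cv2.COLOR_RGB2BGR))
E
python3 - <<'E'
from h import *
import pickle
C={n:r.camera(n) for n in('scene','top')}
pickle.dump(C,open('c0.pkl','wb'))
for n in C:
    c=C[n];save(n+'0.png',cv2.resize(c['pixels'],(800,600),interpolation=cv2.INTER_CUBIC)); o,d=ray(c,280,210);print(n,c['fx'],c['k1'],o,d)
s=r.state();print(s['tool_pos'],s['orientation'],s['finger_gap'],r.grasp_offset)
print(Ro.from_quat(s['orientation']).as_matrix().round(3))
E
```

```text
scene 519.0860159324258 -0.19315420268878114 [1328.08736697  556.38666146 1058.70913078] [-0.56061565 -0.43588136 -0.70407737]
top 384.4332622271829 -0.10249377399415471 [ 404.41127309  -25.47162922 1015.18885544] [ 0.18251687  0.00508701 -0.98340214]
[ 206.37294432 -589.17977563  230.24754892] [ 8.15608069e-01 -5.78603863e-01 -7.54771266e-04 -6.91498048e-04] 0.9972062580969598 18.700000000000003
[[ 0.33  -0.944 -0.   ]
 [-0.944 -0.33   0.002]
 [-0.002 -0.    -1.   ]]
```

View pics/scene0.png

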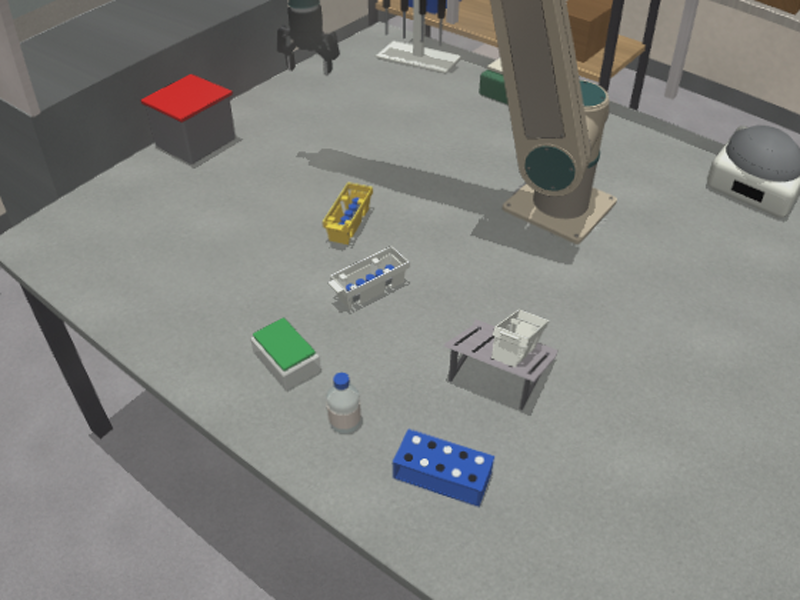

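View pics/top0.png

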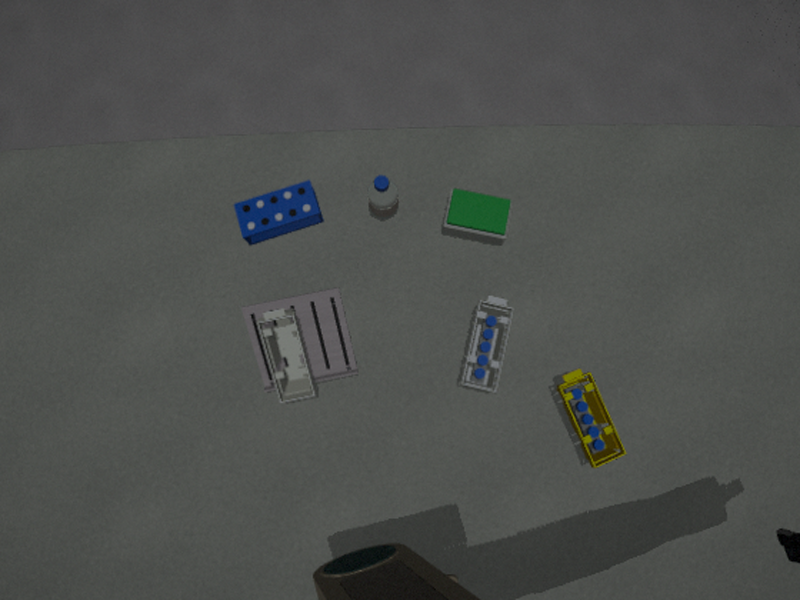

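The scene shows the white crate on the stand (scene 520,335; top 286,355). On the bench are the white crate with vials (scene 370,275; top 487,345) and a yellow look-alike (top 590,420). White with blue caps, level on the bench, tab up in the top view, matches full_crate, and the yellow one is the decoy. I'll confirm this in an enlarged crop.

```bash
python3 - <<'E'
from h import *
import pickle
C=pickle.load(open('c0.pkl','rb'))
def pan(n,u,v):
    p=cv2.resize(C[n]['pixels'][v:v+75,u:u+100],(400,300),interpolation=cv2.INTER_CUBIC)
    p=np.clip(p.astype(float)*(1.5 if n=='top' else 1.),0,255).astype(np.uint8)
    for k in range(0,100,10):
        cv2.line(p,(k*4,0),(k*4,6),(255,0,0),1);cv2.line(p,(0,k*4),(6,k*4),(255,0,0),1)
    cv2.putText(p,f'{n} {u},{v}',(250,292),0,.5,(255,0,0),1); return p
im=np.vstack([np.hstack([pan('top',150,210),pan('top',295,203)]),np.hstack([pan('scene',320,205),pan('scene',210,160)])])
save('crop1.png',im)
E
```

```text
(no output)
```

View pics/crop1.png

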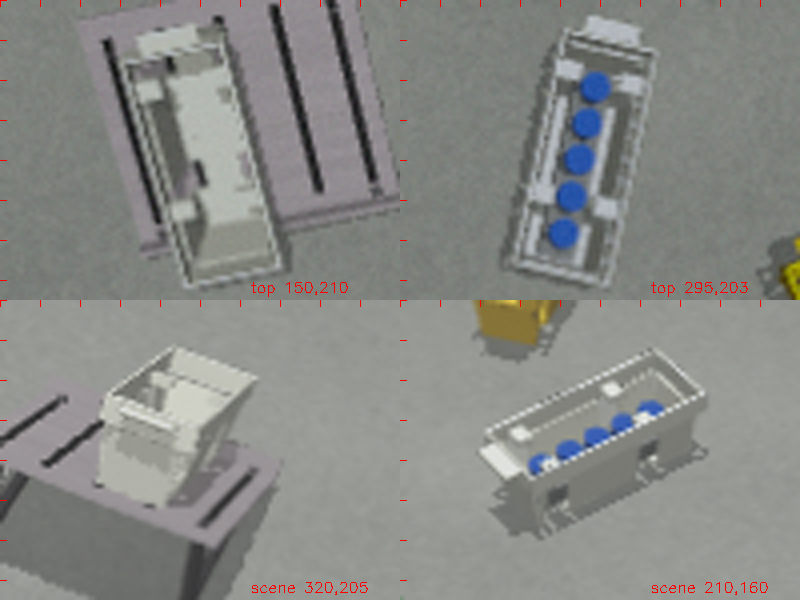

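The crop confirms it. The upper right panel shows the white full crate with five blue vials, its tab at (315+,207) at the +x end. The left panel shows the empty crate leaning with its tab up-slope. Next I'll triangulate the rim corners.

```bash
python3 - <<'E'
from h import *
import pickle
C=pickle.load(open('c0.pkl','rb'));T,S=C['top'],C['scene']
q=lambda o,l:[(o[0]+a/4-.4,o[1]+b/4-.4) for a,b in l]
et=q((150,210),[(225,42),(122,62),(188,287),(287,268)]); es=q((320,205),[(103,95),(185,137),(258,78),(177,47)])
ft=q((295,203),[(256,50),(167,32),(106,265),(206,286)]); fs=q((210,160),[(87,133),(138,178),(306,97),(252,48)])
for n,a,b in(('empty',et,es),('full',ft,fs)):
    P=[]
    for x,y in zip(a,b):
        p,e=two(T,x,S,y);P.append(p);print(n,p.round(1),'gap',round(e,1))
    P=np.array(P);x=(P[0]+P[1]-P[2]-P[3])/2;y=(P[1]+P[2]-P[0]-P[3])/2
    print(' centre',P.mean(0).round(1),'L',np.linalg.norm(x).round(1),'W',np.linalg.norm(y).round(1),'yaw',np.degrees(np.arctan2(x[1],x[0])).round(2),np.degrees(np.arctan2(-y[0],y[1])).round(2),'tilt',np.degrees(np.arcsin(x[2]/np.linalg.norm(x))).round(1))
F=np.array([onz(T,*x,60) for x in ft]);print('full z=60:',F.mean(0).round(1)); x=(F[0]+F[1]-F[2]-F[3])/2;y=(F[1]+F[2]-F[0]-F[3])/2;print(np.linalg.norm(x),np.linalg.norm(y),np.degrees(np.arctan2(x[1],x[0])),np.degrees(np.arctan2(-y[0],y[1])))
for n,u,v,z in(('rack',278,212,50),('bottle',381,183,120),('tip',478,212,57),('yellow',590,420,50)): print(n,onz(T,u*.7,v*.7,z).round())
E
```

```text
empty [548.6 151.6 139.7] gap 0.7
empty [541.1 210.2 134.9] gap 5.8
empty [408.9 190.9  64.3] gap 4.4
empty [418.1 131.2  64. ] gap 7.4
 centre [479.2 171.  100.7] L 151.7 W 59.8 yaw 8.6 8.01 tilt 28.8
full [ 561.4 -217.7   56.6] gap 4.2
full [ 574.2 -160.5   56.3] gap 7.0
full [ 431.5 -118.    53.3] gap 0.8
full [ 416.6 -179.2   57.5] gap 1.9
 centre [ 495.9 -168.8   55.9] L 149.3 W 60.8 yaw -15.74 -13.21 tilt 0.4
full z=60: [ 496.1 -169.2   60. ]
151.4509450028252 60.11781603177206 -16.660214068270555 -13.748505490141023
rack [757. 202.  50.]
bottle [778.   6. 120.]
tip [ 742. -169.   57.]
yellow [ 360. -344.   50.]
```

The points agree with the given sizes: L 152, W 60, tilt 29° for the empty crate; rim height 56–60 for the full one. My plan is to grip at the band, level the crate on the bench while turned end for end, regrasp, then stack. I'll roll first to stay within the wrist range.

```bash
cat > go.py <<'E'
import sys
from h import *
# usage: go.py x y z theta_deg : prints remaining tool shift (mm) and roll (deg)
x,y,z,th=map(float,sys.argv[1:5]); s=r.state(); R=Ro.from_quat(s['orientation']).as_matrix()
d=R.T@(np.array([x,y,z])-s['tool_pos']); t=np.degrees(np.arctan2(R[1,0],R[0,0]))
print('t',s['time_s'],'pos',np.round(s['tool_pos'],1),'theta',round(t,2),'q6',round(np.degrees(s['qpos'][5]),1),'gap',round(s['finger_gap'],3),'F',np.round(s['ft_force'],1))
print('tool shift',d.round(1),'roll',round((t-th+180)%360-180,2))
E
python3 -m crank '[[0,0,0,-7.05,1],[0,0,0,-7.05,1],[0,0,0,-7.05,1],[0,0,0,-7.05,1],[0,0,0,-7.05,1],[0,0,0,-7.05,1],[0,0,0,-7.05,1],[0,0,0,-7.05,1],[0,0,0,-7.05,1],[0,0,0,-7.05,1],[0,0,0,-7.05,1],[0,0,0,-7.05,1],[0,0,0,-7.05,1],[0,0,0,-7.05,1],[0,0,0,-7.05,1],[0,0,0,-7.05,1],[0,0,0,-7.05,1],[0,0,0,-7.05,1],[0,0,0,-7.05,1],[0,0,0,-7.05,1]]'
python3 -m crank '[[0,0,0,-7.05,1],[0,0,0,-7.05,1],[0,0,0,-7.05,1],[0,0,0,-7.05,1],[0.034,0.0184,0,0,1],[0.034,0.0184,0,0,1],[0.034,0.0184,0,0,1],[0.034,0.0184,0,0,1],[0.034,0.0184,0,0,1],[0.034,0.0184,0,0,1],[0.034,0.0184,0,0,1],[0.034,0.0184,0,0,1],[0.034,0.0184,0,0,1],[0.034,0.0184,0,0,1],[0.034,0.0184,0,0,1],[0.034,0.0184,0,0,1],[0.034,0.0184,0,0,1],[0.034,0.0184,0,0,1],[0.034,0.0184,0,0,1],[0.034,0.0184,0,0,1]]'
python3 go.py 483.5 171.6 150 98.5
```

```text
time_s: 1.77
tool_pos: [206.4, -589.4, 230.6]
orientation: [0.816, 0.578, 0.0, -0.001]
ft_force: [-0.2, -0.3, 0.7]
finger_gap: 1.0
time_s: 3.43
tool_pos: [417.1, -6.3, 231.1]
orientation: [0.653, 0.758, -0.0, 0.0]
ft_force: [-0.1, -0.2, 1.0]
finger_gap: 1.0
t 3.4333 pos [417.1  -6.3 231.1] theta 98.5 q6 -18.3 gap 1.0 F [-0.1 -0.2  1. ]
tool shift [166.2  91.9  81.1] roll -0.0
```

```bash
python3 -m crank '[[0.0335,0.0184,0,0,1],[0.0335,0.0184,0,0,1],[0.0335,0.0184,0,0,1],[0.0335,0.0184,0,0,1],[0.0325,0.0184,0,0,1],[0,0,0.035,0,1],[0,0,0.035,0,1],[0,0,0.031,0,1],[0,0,0.01,0,1]]'
python3 go.py 483.5 171.6 69 98.5
python3 - <<'E'
from h import *
ps=[]
for n,u,v in(('top',150,200),('scene',310,180)):
    c=r.camera(n);p=c['pixels'][v:v+100,u:u+100];p=np.clip(p*(1.5 if n=='top' else 1.),0,255).astype(np.uint8)
    ps.append(cv2.resize(p,(400,400),interpolation=cv2.INTER_CUBIC))
save('g1.png',np.hstack(ps))
E
```

```text
time_s: 4.18
tool_pos: [479.3, 169.4, 115.2]
orientation: [0.652, 0.758, -0.004, -0.003]
ft_force: [-0.9, -0.9, 0.3]
finger_gap: 0.998
t 4.1833 pos [479.3 169.4 115.2] theta 98.54 q6 3.6 gap 0.998 F [-0.9 -0.9  0.3]
tool shift [ 1.6  4.9 46.1] roll 0.04
```

View pics/g1.png

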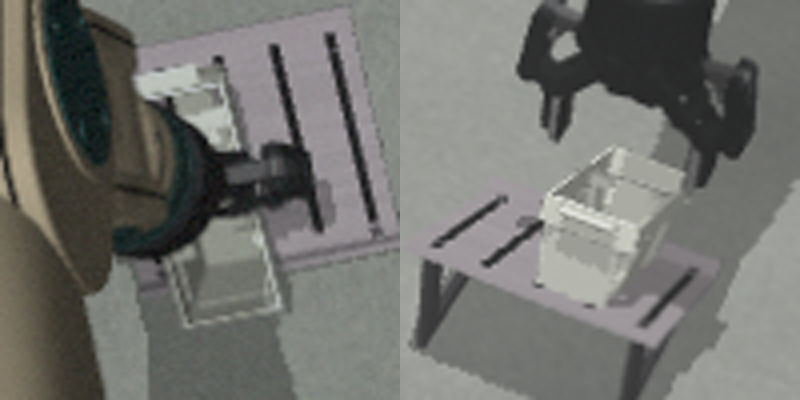

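The fingers straddle the crate mid-length: scene crop left finger (550,130), right finger (705,180). I'll settle, then descend.

```bash
python3 -m crank '[[0,0,0.02,0,1],[0,0,0.01,0,1],[0,0,0,0,1],[0,0,0,0,1]]'; python3 go.py 483.5 171.6 69 98.5
```

```text
time_s: 4.62
tool_pos: [484.1, 169.8, 91.2]
orientation: [0.653, 0.757, 0.0, 0.0]
ft_force: [-0.5, 0.3, 0.2]
finger_gap: 1.003
t 4.6167 pos [484.1 169.8  91.2] theta 98.47 q6 3.6 gap 1.003 F [-0.5  0.3  0.2]
tool shift [ 1.9 -0.4 22.2] roll -0.03
```

```bash
python3 -m crank '[[0.002,0,0.012,0,1],[0,0,0.01,0,1],[0,0,0,0,0.8],[0,0,0,0,0.6],[0,0,0,0,0.4],[0,0,0,0,0.4],[0,0,0,0,0.4],[0,0,0,0,0.4],[0,0,0,0,0.4]]' 30; python3 go.py 483.5 171.6 69 98.5
```

```text
time_s: 5.37
tool_pos: [483.5, 171.9, 68.8]
orientation: [0.653, 0.758, 0.0, 0.0]
ft_force: [-1.8, -1.1, 4.7]
finger_gap: 0.718
t 5.3667 pos [483.5 171.9  68.8] theta 98.5 q6 3.9 gap 0.718 F [-1.8 -1.1  4.7]
tool shift [-0.3 -0.  -0.2] roll -0.0
```

```bash
python3 -m crank '[[0,0,-0.008,0,0.4],[0,0,-0.015,0,0.4],[0,0,-0.025,0,0.4],[0,0,-0.03,0,0.4],[0,0,-0.03,0,0.4],[0,0,0,0,0.4],[-0.014,-0.0066,0,0,0.4],[-0.0278,-0.0132,0,0,0.4],[-0.0278,-0.0132,0,0,0.4],[-0.0278,-0.0132,0,0,0.4],[-0.0278,-0.0132,0,0,0.4],[-0.0278,-0.0132,0,0,0.4],[-0.014,-0.0066,0,0,0.4],[0,0,0,-4,0.4],[0,0,0,-6,0.4],[0,0,0,-7,0.4],[0,0,0,-7,0.4],[0,0,0,-7,0.4],[0,0,0,-7,0.4],[0,0,0,-7,0.4]]'; python3 go.py 430 -5 125 243.5
python3 - <<'E'
from h import *
ps=[]
for n,u,v in(('top',180,170),('scene',230,100)):
    c=r.camera(n);p=c['pixels'][v:v+150,u:u+150];p=np.clip(p*(1.5 if n=='top' else 1.),0,255).astype(np.uint8)
    ps.append(cv2.resize(p,(400,400),interpolation=cv2.INTER_CUBIC))
save('g2.png',np.hstack(ps))
E
```

```text
time_s: 7.03
tool_pos: [429.5, -5.1, 175.8]
orientation: [0.31, 0.951, -0.0, -0.0]
ft_force: [0.2, -0.0, -1.6]
finger_gap: 0.725
t 7.0333 pos [429.5  -5.1 175.8] theta 143.83 q6 -63.1 gap 0.725 F [ 0.2 -0.  -1.6]
tool shift [-0.4  0.4 50.8] roll -99.67
```

View pics/g2.png

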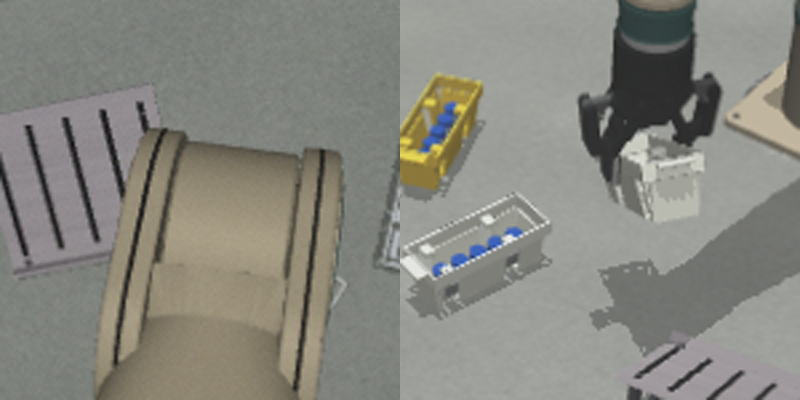

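```bash
python3 -m crank '[[0,0,0,-7,0.4],[0,0,0,-7,0.4],[0,0,0,-7,0.4],[0,0,0,-7,0.4],[0,0,0,-7,0.4],[0,0,0,-7,0.4],[0,0,0,-7,0.4],[0,0,0,-7,0.4],[0,0,0,-7,0.4],[0,0,0,-7,0.4],[0,0,0,-7,0.4],[0,0,0,-7,0.4],[0,0,0,-7,0.4],[0,0,0,-6,0.4],[0,0,0.02,-2.5,0.4],[0,0,0.035,0,0.4],[0,0,0.03,0,0.4],[0,0,0.02,0,0.4],[0,0,0.008,0,0.4],[0,0,0,0,0.4]]'; python3 go.py 430 -5 53 243.5
python3 - <<'E'
from h import *
c=r.camera('scene');u,v=280,120;p=c['pixels'][v:v+120,u:u+160]
save('g3.png',cv2.resize(p,(640,480),interpolation=cv2.INTER_CUBIC))
E
```

```text
time_s: 8.8
tool_pos: [427.5, -4.7, 61.3]
orientation: [-0.522, 0.853, 0.002, -0.002]
ft_force: [-0.2, -0.2, -2.7]
finger_gap: 0.723
t 8.8 pos [427.5  -4.7  61.3] theta -117.12 q6 -162.2 gap 0.723 F [-0.2 -0.2 -2.7]
tool shift [-0.8 -2.4  8.3] roll -0.62
```

View pics/g3.png

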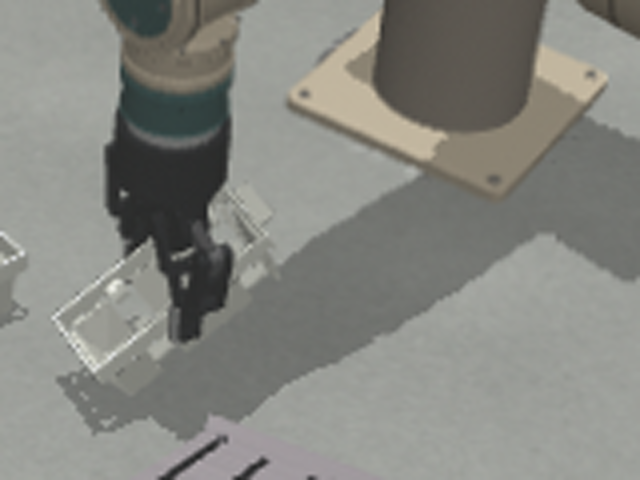

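```bash
python3 -m crank '[[0,0,0.004,0,0.4],[0,0,0.004,0,0.4],[0,0.001,0.003,0,0.4],[0,0.002,0.003,0,0.4],[0,0.002,0.003,0,0.4],[0,0.002,0.003,0,0.4],[0,0.003,0.003,0,0.4],[0,0.003,0.003,0,0.4],[0,0.003,0.003,0,0.4],[0,0,0,0,0.4]]' 20; python3 go.py 430 -5 26 243.5
```

```text
time_s: 9.68
tool_pos: [414.4, 3.5, 35.5]
orientation: [-0.523, 0.852, 0.001, 0.0]
ft_force: [-6.2, 3.4, 14.9]
finger_gap: 0.724
t 9.6833 pos [414.4   3.5  35.5] theta -116.94 q6 -161.6 gap 0.724 F [-6.2  3.4 14.9]
tool shift [  0.5 -17.7   9.5] roll -0.44
```

```bash
python3 -m crank '[[0,0.003,0.002,0,0.4],[0,0.003,0.002,0,0.4],[0,0.003,0.002,0,0.4],[0,0.002,0.0015,0,0.4],[0,0,0,0,0.4]]'; python3 go.py 430 -5 26 243.5
python3 - <<'E'
from h import *
c=r.camera('scene');u,v=280,120;p=c['pixels'][v:v+120,u:u+160]
save('g4.png',cv2.resize(p,(640,480),interpolation=cv2.INTER_CUBIC))
E
```

```text
time_s: 10.1
tool_pos: [406.8, 7.4, 27.6]
orientation: [-0.523, 0.853, -0.001, 0.001]
ft_force: [-0.2, 1.3, 4.5]
finger_gap: 0.724
t 10.1 pos [406.8   7.4  27.6] theta -116.98 q6 -161.1 gap 0.724 F [-0.2  1.3  4.5]
tool shift [  0.5 -26.2   1.7] roll -0.48
```

View pics/g4.png

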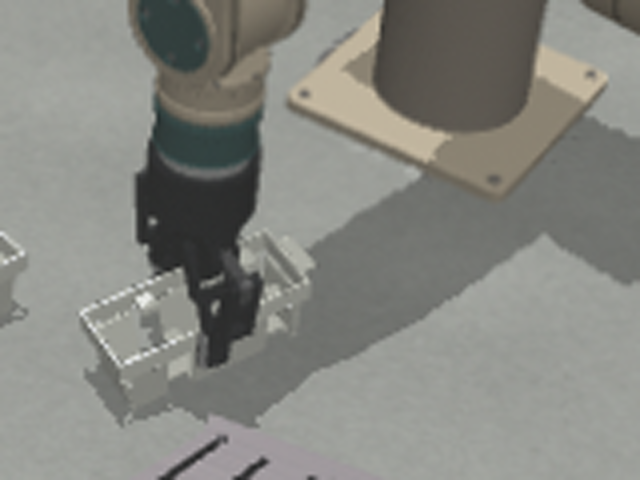

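```bash
python3 -m crank '[[0,0,0,0,0.8],[0,0,0,0,1],[0,0,0,0,1],[0,0,-0.008,0,1],[0,0,-0.03,0,1],[0,0,-0.035,0,1],[0,0,-0.04,0,1],[0,0,-0.04,3,1],[0,0,0,7,1],[0,0,0,7,1],[0,0,0,7,1],[0,0,0,7,1],[0,0,0,7,1],[0,0,0,7,1],[0,0,0,7,1],[0,0,0,7,1],[0,0,0,7,1],[0,0,0,7,1],[0,0,0,7,1],[0,0,0,7,1]]'
python3 go.py 407 7.4 27 63
python3 - <<'E'
from h import *
c=r.camera('scene');u,v=280,120
import pickle;T=r.camera('top');pickle.dump((c,T),open('c1.pkl','wb'))
a=cv2.resize(c['pixels'][v:v+120,u:u+100],(400,480),interpolation=cv2.INTER_CUBIC)
b=cv2.resize(np.clip(T['pixels'][200:320,220:320]*1.5,0,255).astype(np.uint8),(400,480),interpolation=cv2.INTER_CUBIC)
save('g5.png',np.hstack([a,b]))
E
```

```text
time_s: 11.82
tool_pos: [405.3, 7.3, 180.1]
orientation: [0.211, 0.977, -0.0, -0.0]
ft_force: [-0.2, -0.3, -0.5]
finger_gap: 0.998
t 11.8167 pos [405.3   7.3 180.1] theta 155.64 q6 -73.8 gap 0.998 F [-0.2 -0.3 -0.5]
tool shift [ -1.6   0.8 153.1] roll 92.64
```

View pics/g5.png

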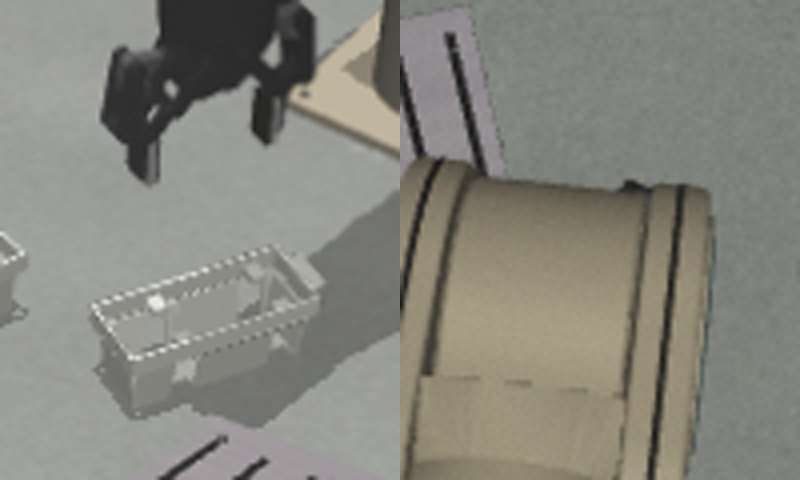

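The crate stands upright and level on the bench, tab toward the robot (scene crop: rim corners (92,304), (130,360), (322,292), (272,247)). The arm blocks the top view.

```bash
python3 - <<'E'
from h import *
import pickle
S,_=pickle.load(open('c1.pkl','rb'))
def rep(n,px):
    P=np.array([onz(S,*p,60) for p in px]); x=(P[0]+P[1]-P[2]-P[3])/2;y=(P[1]+P[2]-P[0]-P[3])/2
    print(n,P.round(1).tolist(),'c',P.mean(0).round(1),np.linalg.norm(x),np.linalg.norm(y),np.degrees(np.arctan2(x[1],x[0])),np.degrees(np.arctan2(y[1],y[0])))
rep('empty',[(280+a/4-.4,120+b/4-.4) for a,b in[(322,292),(272,247),(92,304),(130,360)]])
rep('full',[(210+a/4-.4,160+b/4-.4) for a,b in[(87,133),(138,178),(306,97),(252,48)]])
E
```

```text
empty [[337.2, 74.3, 60.0], [318.6, 20.2, 60.0], [448.4, -47.2, 60.0], [477.5, 6.4, 60.0]] c [395.4  13.4  60. ] 151.02161084166974 58.90657294576685 153.38402636260295 -113.92720700223397
full [[563.3, -212.9, 60.0], [575.8, -154.4, 60.0], [437.7, -113.8, 60.0], [419.2, -178.3, 60.0]] c [ 499.  -164.8   60. ] 146.03977145072759 63.367891591042955 -14.913959530433557 75.87190075688433
```

```bash
python3 -m crank '[[0,0,0,7.1,1],[0,0,0,7.1,1],[0,0,0,7.1,1],[0,0,0,7.1,1],[0,0,0,7.1,1],[0,0,0,7.1,1],[0,0,0,7.1,1],[0,0,0,7.1,1],[0,0,0,7.1,1],[0,0,0,7.1,1],[0,0,0,7.1,1],[0,0,0,7.1,1],[0,0,0,7.1,1],[0,0,0,0,1],[0,0,0,0,1]]'
python3 go.py 396 12.5 27 63.4
```

```text
time_s: 13.17
tool_pos: [405.5, 7.3, 179.9]
orientation: [0.848, 0.53, -0.0, -0.0]
ft_force: [0.0, 0.0, -0.0]
finger_gap: 0.999
t 13.1667 pos [405.5   7.3 179.9] theta 63.99 q6 17.9 gap 0.999 F [ 0.  0. -0.]
tool shift [  0.5 -10.8 152.9] roll 0.59
```

```bash
python3 -m crank '[[0,-0.011,0.03,0.6,1],[0,0,0.04,0,1],[0,0,0.04,0,1],[0,0,0.025,0,1],[0,0,0.015,0,1],[0,0,0.003,0,1],[0,0,0,0,0.7],[0,0,0,0,0.4],[0,0,0,0,0.4],[0,0,0,0,0.4],[0,0,0,0,0.4],[0,0,0,0,0.4],[0,0,-0.01,0,0.4],[0,0,-0.03,0,0.4],[0,0,-0.03,0,0.4],[0,0,-0.03,0,0.4],[0,0,-0.01,0,0.4],[0,0,0,0,0.4]]' 40
python3 go.py 496.5 -168 137 74.5
```

```text
time_s: 14.67
tool_pos: [398.6, 11.8, 139.6]
orientation: [0.852, 0.523, 0.003, 0.002]
ft_force: [0.5, 0.3, -2.1]
finger_gap: 0.723
t 14.6667 pos [398.6  11.8 139.6] theta 63.1 q6 19.3 gap 0.723 F [ 0.5  0.3 -2.1]
tool shift [-116.1  168.7    3.4] roll -11.4
```

```bash
python3 -m crank '[[-0.0097,0.0141,0,0,0.4],[-0.0193,0.0281,0,0,0.4],[-0.0193,0.0281,0,0,0.4],[-0.0193,0.0281,0,0,0.4],[-0.0193,0.0281,0,0,0.4],[-0.0193,0.0281,0,0,0.4],[-0.0097,0.0141,0,-5.7,0.4],[0,0,0,-5.7,0.4],[0,0,0.02,0,0.4],[0,0,0.01,0,0.4],[0,0,0,0,0.4],[0,0,0,0,0.4]]'
python3 go.py 496.5 -168 85 74.7
python3 - <<'E'
from h import *
import pickle
S=r.camera('scene');T=r.camera('top');pickle.dump((S,T),open('c2.pkl','wb'))
a=cv2.resize(S['pixels'][120:240,200:300],(400,480),interpolation=cv2.INTER_CUBIC)
b=cv2.resize(np.clip(T['pixels'][170:290,290:390]*1.5,0,255).astype(np.uint8),(400,480),interpolation=cv2.INTER_CUBIC)
save('g6.png',np.hstack([a,b]))
E
```

```text
time_s: 15.67
tool_pos: [491.6, -166.3, 104.4]
orientation: [0.796, 0.605, -0.001, -0.002]
ft_force: [-0.2, 0.5, -1.4]
finger_gap: 0.715
t 15.6667 pos [ 491.6 -166.3  104.4] theta 74.5 q6 -10.3 gap 0.715 F [-0.2  0.5 -1.4]
tool shift [-0.3  5.3 19.4] roll -0.2
```

View pics/g6.png

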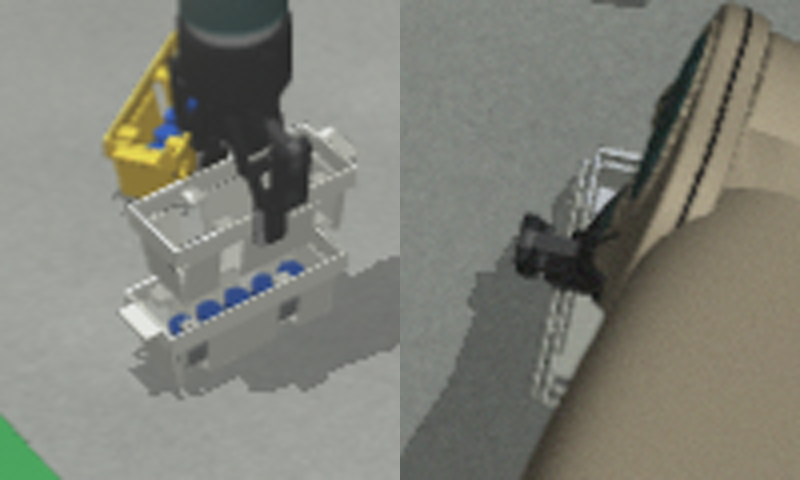

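```bash
python3 - <<'E'
from h import *
import pickle
S,T=pickle.load(open('c2.pkl','rb')); z=136.5
ux=np.array([np.cos(np.radians(-15.3)),np.sin(np.radians(-15.3))]);uy=np.array([-ux[1],ux[0]])
tp=np.array([491.6,-166.3])
def loc(P): d=P[:2]-tp; return (d@ux).round(1),(d@uy).round(1)
print('empty rel. TCP in full axes')
for n,a,b in(('far-left',195,149),('near-left',135,402)): print('top',n,loc(onz(T,290+a/4-.4,170+b/4-.4,z)))
for n,a,b in(('left',127,205),('front',177,252),('right',357,168),('back',305,125)): print('scene',n,loc(onz(S,200+a/4-.4,120+b/4-.4,z)))
print('full rel. TCP')
for a,b in[(256,50),(167,32),(106,265),(206,286)]: print('top',loc(onz(T,295+a/4-.4,203+b/4-.4,60)))
for a,b in[(87,133),(138,178),(306,97),(252,48)]: print('scene',loc(onz(S,210+a/4-.4,160+b/4-.4,60)))
for a,b in[(124,291),(348,258)]: print('scene now',loc(onz(S,200+a/4-.4,120+b/4-.4,60)))
E
```

```text
empty rel. TCP in full axes
top far-left (np.float64(73.6), np.float64(29.6))
top near-left (np.float64(-76.9), np.float64(32.5))
scene left (np.float64(74.2), np.float64(-28.3))
scene front (np.float64(73.7), np.float64(32.5))
scene right (np.float64(-76.1), np.float64(34.4))
scene back (np.float64(-75.7), np.float64(-26.2))
full rel. TCP
top (np.float64(81.7), np.float64(-32.1))
top (np.float64(80.0), np.float64(25.3))
top (np.float64(-71.3), np.float64(31.6))
top (np.float64(-69.8), np.float64(-31.2))
scene (np.float64(81.5), np.float64(-26.0))
scene (np.float64(78.0), np.float64(33.7))
scene (np.float64(-65.9), np.float64(36.4))
scene (np.float64(-66.7), np.float64(-30.7))
scene now (np.float64(82.0), np.float64(-29.0))
scene now (np.float64(-66.4), np.float64(38.1))
```

Relative to the full crate, the empty one needs +7 mm in tool y and −1 mm in tool x. The yaws agree to within about 1°. I'll shift it and lower it.

```bash
python3 -m crank '[[-0.001,0.0035,0,0,0.4],[0,0.0037,0,0,0.4],[0,0,0.006,0,0.4],[0,0,0.006,0,0.4],[0,0,0.005,0,0.4],[0,0,0.002,0,0.4],[0,0,0.001,0,0.4],[0,0,0,0,0.4],[0,0,0,0,0.4]]'
python3 go.py 498.5 -169 80 74.5
```

```text
time_s: 16.52
tool_pos: [500.4, -170.4, 86.7]
orientation: [0.796, 0.605, -0.0, -0.0]
ft_force: [0.1, -0.3, -1.8]
finger_gap: 0.72
t 16.5167 pos [ 500.4 -170.4   86.7] theta 74.49 q6 -10.3 gap 0.72 F [ 0.1 -0.3 -1.8]
tool shift [ 0.9 -2.2  6.7] roll -0.01
```

```bash
python3 - <<'E'
from h import *
import pickle
S=r.camera('scene');T=r.camera('top');pickle.dump((S,T),open('c3.pkl','wb'))
a=cv2.resize(S['pixels'][130:230,210:310],(480,480),interpolation=cv2.INTER_CUBIC)
b=cv2.resize(np.clip(T['pixels'][180:280,305:365]*1.5,0,255).astype(np.uint8),(288,480),interpolation=cv2.INTER_CUBIC)
save('g7.png',np.hstack([a,b]))
for _ in range(3): print(r.state()['tool_pos'])
E
python3 go.py 498.5 -169 80 74.5
```

```text
[ 500.69912037 -170.52798336   87.04596703]
[ 500.69912037 -170.52798336   87.04596703]
[ 500.69912037 -170.52798336   87.04596703]
t 16.6167 pos [ 500.7 -170.5   87. ] theta 74.5 q6 -10.3 gap 0.718 F [ 0.3 -1.  -1.8]
tool shift [ 0.9 -2.5  7. ] roll -0.0
```

View pics/g7.png

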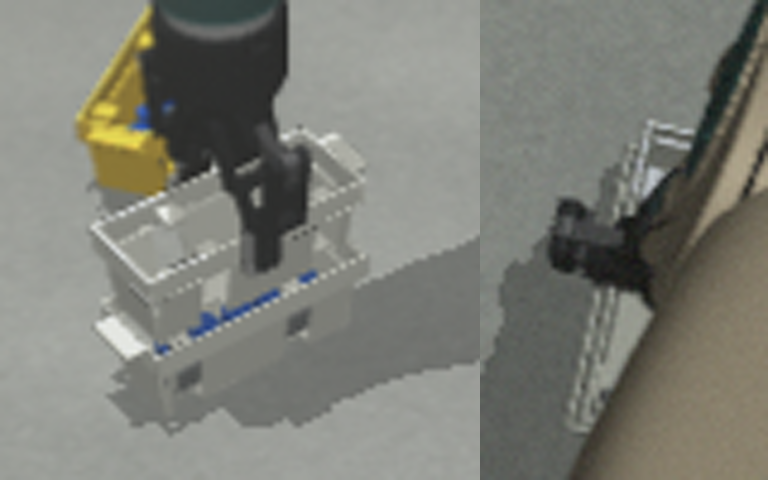

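```bash
python3 - <<'E'
from h import *
import pickle
S,T=pickle.load(open('c3.pkl','rb')); z=119
ux=np.array([np.cos(np.radians(-15.3)),np.sin(np.radians(-15.3))]);uy=np.array([-ux[1],ux[0]])
tp=np.array([491.6,-166.3]);k=4.8
def loc(P): d=P[:2]-tp; return (d@ux).round(1),(d@uy).round(1)
for a,b in((170,121),(87,430)): print('top',loc(onz(T,305+a/k-.4,180+b/k-.4,z)))
for a,b in((92,228),(153,288),(363,182),(300,130)): print('scene',loc(onz(S,210+a/k-.4,130+b/k-.4,z)))
print('full right now',loc(onz(S,210+368/k-.4,130+258/k-.4,60)))
E
```

```text
top (np.float64(83.3), np.float64(25.1))
top (np.float64(-74.3), np.float64(32.8))
scene (np.float64(84.1), np.float64(-28.2))
scene (np.float64(84.3), np.float64(35.3))
scene (np.float64(-65.2), np.float64(32.3))
scene (np.float64(-64.2), np.float64(-28.8))
full right now (np.float64(-67.6), np.float64(34.9))
```

Both crates agree to about 2 mm, and the empty one is slightly too far toward +x. I'll shift back 2 mm and lower until it touches.

```bash
python3 -m crank '[[0.0005,-0.002,0,0,0.4],[0,0,0.002,0,0.4],[0,0,0.0015,0,0.4],[0,0,0.001,0,0.4],[0,0,0.001,0,0.4],[0,0,0.001,0,0.4],[0,0,0,0,0.4]]'; python3 go.py 498.5 -169 80 74.5
```

```text
time_s: 17.2
tool_pos: [498.7, -169.4, 80.2]
orientation: [0.796, 0.605, -0.0, -0.0]
ft_force: [0.7, 0.4, -1.6]
finger_gap: 0.713
t 17.2 pos [ 498.7 -169.4   80.2] theta 74.5 q6 -10.3 gap 0.713 F [ 0.7  0.4 -1.6]
tool shift [ 0.3 -0.3  0.2] roll -0.0
```

```bash
python3 -m crank '[[0,0,0.001,0,0.4],[0,0,0.001,0,0.4],[0,0,0,0,0.4]]'; python3 -m crank '[[0,0,0.001,0,0.4],[0,0,0,0,0.4]]'
```

```text
time_s: 17.45
tool_pos: [498.8, -169.5, 80.0]
orientation: [0.796, 0.605, -0.0, 0.0]
ft_force: [-3.5, 1.4, 9.5]
finger_gap: 0.717
time_s: 17.62
tool_pos: [498.9, -169.5, 79.9]
orientation: [0.796, 0.605, -0.0, 0.0]
ft_force: [-6.3, 2.7, 14.2]
finger_gap: 0.72
```

Contact came at TCP 80, which puts the underside about 52 mm up, the lug height. I'll relieve the pressure, open, and retreat.

```bash
python3 -m crank '[[0,0,-0.0015,0,0.4],[0,0,0,0,0.4],[0,0,0,0,0.75],[0,0,0,0,0.85],[0,0,0,0,1],[0,0,0,0,1],[0,0,0,0,1],[0,0,-0.008,0,1],[0,0,-0.02,0,1],[0,0,-0.035,0,1],[0,0,-0.04,0,1],[0,0,-0.04,0,1],[0.03,-0.02,0,0,1],[0.04,-0.005,0,0,1],[0.04,0,0,0,1],[0.04,0,0,0,1],[0.04,0,0,0,1],[0.04,0,0,0,1],[0,0,0,0,1],[0,0,0,0,1]]'
python3 - <<'E'
from h import *
import pickle
S=r.camera('scene');T=r.camera('top');pickle.dump((S,T),open('c4.pkl','wb'))
a=cv2.resize(S['pixels'][130:230,210:310],(480,480),interpolation=cv2.INTER_CUBIC)
b=cv2.resize(np.clip(T['pixels'][190:290,305:365]*1.5,0,255).astype(np.uint8),(288,480),interpolation=cv2.INTER_CUBIC)
save('g8.png',np.hstack([a,b]))
E
```

```text
time_s: 19.28
tool_pos: [536.3, 60.8, 222.2]
orientation: [0.795, 0.607, 0.0, 0.0]
ft_force: [-0.6, -0.6, -0.3]
finger_gap: 0.998
```

View pics/g8.png

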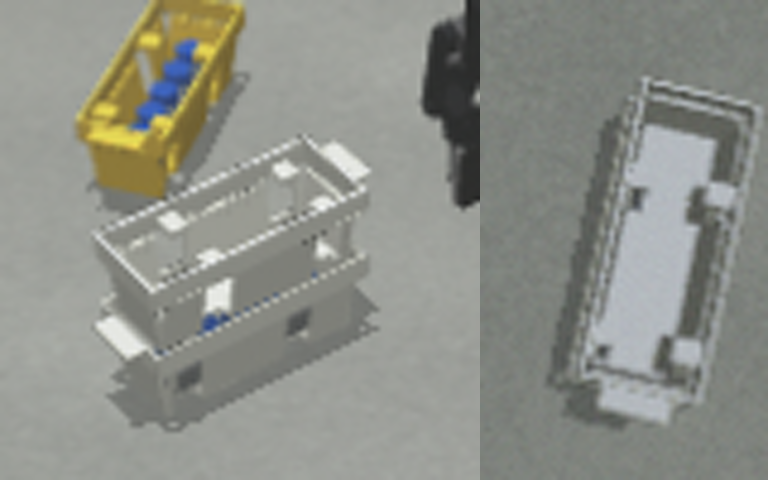

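The empty crate stands level in the full crate's rim, with tabs opposite: scene (345,160) against (120,335). Next I'll check the numbers by triangulation.

```bash
python3 - <<'E'
from h import *
import pickle
S,T=pickle.load(open('c4.pkl','rb'));k=4.8
ux=np.array([np.cos(np.radians(-15.3)),np.sin(np.radians(-15.3))]);uy=np.array([-ux[1],ux[0]])
t=[(165,80),(282,106),(220,402),(93,380)];s=[(155,293),(95,236),(303,138),(367,200)]
t=[(305+a/k-.4,190+b/k-.4) for a,b in t];s=[(210+a/k-.4,130+b/k-.4) for a,b in s]
P=np.array([two(T,a,S,b)[0] for a,b in zip(t,s)]);print(P.round(1),P.mean(0))
for n,c,px,f in(('top',T,t,(496.1,-169.2)),('scene',S,s,(499.,-164.8))):
    m=np.array([onz(c,*p,112) for p in px]).mean(0)[:2];d=m-f;print(n,m.round(1),'rel full x,y',(d@ux).round(1),(d@uy).round(1))
E
```

```text
[[ 576.2 -161.5  107.6]
 [ 561.1 -219.9  108.3]
 [ 416.5 -180.1  107.9]
 [ 430.  -120.1   99.1]] [ 495.97028377 -170.4057174   105.70512865]
top [ 496.  -170.4] rel full x,y 0.2 -1.1
scene [ 501.3 -164.8] rel full x,y 2.2 0.6
```

```bash
python3 -c "
from cell import r
print(r.state()['time_s']); print(r.job_done())"
```

```text
19.3833
the job is handed in; nothing more can be done
None
```

The empty crate now stands on the full crate's lugs, turned end for end and released. I handed the job in at 19.4 s of the 43 s allowed.

**What I did:** I gripped the empty crate on the stand, then turned it in the air and levelled it on the bench. I regripped it at mid-length, lowered it slowly onto the full crate, eased off the pressure, opened the fingers and backed the arm away.

**Last checks:**
- **Position:** the empty crate is within about 2 mm of the full crate's middle. The top view gave 0.2 mm in x and −1.1 mm in y; the scene view gave 2.2 and 0.6 mm. The limit is 9 mm.
- **Tabs:** they point opposite ways in the last picture.
- **Height:** contact came where the lugs should be, with the underside about 52 mm up. Triangulating the two rims gave a 50 mm step against the nominal 52 mm, so it has not sunk in.
- **Contact force:** it peaked near 14 N as the crate was set down, and the tool read under 1 N after it backed away.

**What disagreed:**
- **One rim corner:** it triangulated about 9 mm lower than the other three. I took this as pixel error, since the crate looks level in the picture.
- **The two cameras:** they differ by about 4–5 mm in absolute position, so I compared the two crates within each view.
- **Not measured at the end:** I did not re-measure the full crate's own position after stacking. I also did not re-measure the bottle, tube rack and tip box, though no move went near them.

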